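# Rock test of an analyser base plate with a straightedge

### The arm

A 7-joint arm with a two-finger parallel gripper is mounted at the origin on the work surface. World frame = base frame: x ahead of the robot, y to its left, z up, the work surface at z = 0. Lengths are in m, angles in rad, forces in N, time in s.
With the tool pointing down it reaches from about 0.425 to 0.95 m from the base axis. Payload 4.7 kg.
Tool frame: the origin (TCP) lies at the very end of the fingers, on their centre line; the grasp point (between the pads) lies 19 mm behind it (env.tcp_to_grasp is the distance from the TCP to the grasp point, in m); z points along the fingers, x is the direction in which the jaws open and shut, and the axes are right-handed (so a half turn about z gives the same grasp; the last joint's range is limited). The gripper opens to 87 mm and grips with 3 to 60 N. Pads are 19 mm wide; open, the fingers measure 117 mm over their backs; the gripper's body (75 mm by 190 mm) begins 51 mm behind the grasp point.
Start: joints at [-1.2, 0.469, -0.049, 1.532, 0.024, 1.141, -0.082], TCP at [0.263, 0.622, 0.223] pointing down, gripper open.
Joint ranges: [-2.59, 2.59], [-0.33, 1.99], [-1.39, 1.29], [0.1, 2.45], [-1.04, 4.18], [0.21, 1.99], [-2.66, 2.66]. Speed limits (rad/s): [2.57, 2.57, 3.14, 3.14, 3.14, 3.14, 3.14].

### API

Orientations are given as a 3x3 rotation matrix whose columns are the frame's x, y, z axes.
In Python, from workcell import sensors, viewer, order, env gives the robot as it stands.
- The arm moves only by the shell command python3 -m jog 'ROWS'. ROWS is text: rows parted by semicolons, each of 7 numbers parted by spaces: the turn, a rotation vector about the tool's x, y, z in rad, then the shift along the tool's x, y, z in m, then the opening, from 0 (shut) to 1 (fully open). In form: wx wy wz x y z jaw; .... A call has 1 to 5 rows; each row shifts and turns the commanded pose from where the row before left it, along the tool's axes as they then stand; what a row does not reach is not made up. A row lasts 1/12 s, in which the tool goes at most 41.7 mm and 7.16 degrees, less where a joint would pass 70% of its speed; a pose out of reach is approached as far as the arm can. A call with a gripper value outside its range is refused whole. The fingers move at their own pace and stop on an object; the grip force is fixed at half the most. Time passes only in rows, so rows that do not move let the fingers close. It gives the time, the measured TCP pose, the force and the opening at its end, in the units of the state.
- sensors.sense(): the state, without advancing time (a new reading comes with each control period).
- viewer.get_image(name): name is "side" or "top" or "wrist"; returns a dict with "pixels" (480x640x3 uint8, red, green, blue), "z_map" (480x640 float32, m along the optical axis (not along the pixel's ray), 0 where there is no reading), "mtx" (3x3 intrinsics, pixels), "distortion" ([k1, k2, p1, p2, k3] as OpenCV has them; the pictures are not rectified), "position" and "attitude" of the camera in the world; the wrist camera has in their place "hand_eye" (4x4, takes a point from camera to tool coordinates, whose origin is the TCP and whose axes are the tool frame's). Camera axes: x right, y up, looking along -z (the intrinsics and any distortion apply to the point x, -y, -z); pixel columns grow to the right and rows downward; lengths in m; the calibration is good to about 2 mm. A picture is of the moment at which its call begins: read the wrist's pose just before it.
- order.close_job(): hands the job in, once; it reports no verdict.
The state is a dict: "time_s": time; "joint_positions": joint angles; "dq": joint speeds; "joint_torque": joint torques, N m; "ee_pos": TCP position; "tool_rot": TCP orientation; "contact_force": force on the tool from outside, world axes, zero at the start; "ft_torque": the same for the moment, N m; "gripper_width": opening from 0.0 (shut) to 1.0 (fully open).
Only numpy, scipy, OpenCV 4.12 (cv2) and the standard library are available. Lean on these libraries where they do the work, as an engineer would, in place of code of your own. Each camera call takes 0.05 s, during which the arm holds its last target. There are 200 camera calls.

### The job

Check the rectangular base plate of the analyser for bow: take the steel straightedge by its black grip and set it down gently, without dropping it, lengthwise along the middle of the plate, centred on it, and let go. Then press the straightedge's end with the hanging hole down until it meets the plate, lift off, and press the other end down until it meets the plate too, so that the straightedge rocks. Leave the straightedge lying there, centred along the plate, and do not disturb the round cover.

Things in the scene. Friction and masses are not known exactly. Their poses are not given: they have to be found in the camera images.
- straightedge: Loose steel bar 240 mm long (x), 30 wide (y), 10 thick, 0.4 kg, with a black grip on its middle: 60 mm along x, 16 across y, from 10 to 50 mm above the underside. Origin: centre of the underside; z up. A 16 mm hanging hole lies 104 mm from the centre at the +x end; the -x end is plain. Starts flat on the bench. Place to press: bar top 70 to 100 mm from the centre.
- base_plate: Aluminium plate fixed to the bench, 240 mm long (x), 110 wide (y), small dark screws near its edges. Origin: centre of the underside; z up. Face bowed: a level crest 40 mm high and 40 mm wide crosses the middle (along y), then it falls evenly 2 degrees to 36.5 mm at both ends. A bar laid lengthwise rests level on the crest; 1 or 2 N on an end tips it 2 degrees onto that slope.
- round_cover: Bystander: loose round aluminium cover, 150 mm across, 34 mm high with a boss 50 mm across rising to 42 mm, 0.9 kg. Origin: centre of the underside. It and the base plate lie on either side of the straightedge; which is left and which right varies.
There are look-alikes about, which are no part of the job. Of the things that look like the straightedge, the largest one is meant.

How it is judged:
On the way, in this order (a step that is already met when the one before it is completed fails the run):
1. the straightedge lies lengthwise along the middle of the base plate, let go and still (x of straightedge in the frame of base_plate between -0.02 and 0.02 m and y of straightedge in the frame of base_plate between -0.025 and 0.025 m and z of straightedge in the frame of base_plate between 0.036 and 0.044 m and angle between the x axis of straightedge and the x axis of base_plate, either way round below 0.2 rad and angle between straightedge's own z axis and vertical below 0.1 rad and contact force between the fingers and straightedge below 0.1 N and linear speed of straightedge below 0.02 m/s and angular speed of straightedge below 0.1 rad/s), for 0.2 s.
2. the fingers press the end with the hole down to the plate (over 2 N, more than 50 mm from the grip's middle) (x of straightedge in the frame of base_plate between -0.02 and 0.02 m and y of straightedge in the frame of base_plate between -0.025 and 0.025 m and z of straightedge in the frame of base_plate between 0.036 and 0.044 m and angle between the x axis of straightedge and the x axis of base_plate, either way round below 0.2 rad and angle between straightedge's own z axis and vertical below 0.1 rad and contact force between the fingers and straightedge above 2 N and x of the grasp point in the frame of straightedge above 0.05 m and angle between straightedge's own x axis and vertical above 1.5858 rad), for 0.1 s.
3. the fingers press the plain end down to the plate in the same way, so that the straightedge has rocked (x of straightedge in the frame of base_plate between -0.02 and 0.02 m and y of straightedge in the frame of base_plate between -0.025 and 0.025 m and z of straightedge in the frame of base_plate between 0.036 and 0.044 m and angle between the x axis of straightedge and the x axis of base_plate, either way round below 0.2 rad and angle between straightedge's own z axis and vertical below 0.1 rad and contact force between the fingers and straightedge above 2 N and x of the grasp point in the frame of straightedge below -0.05 m and angle between straightedge's own x axis and vertical below 1.5558 rad), for 0.1 s.
At the end, for the whole second after the job is handed in: The straightedge rests on the base plate's face, released and still, its centre within 20 mm of the plate's middle lengthwise and 25 mm across, within 0.2 rad of the plate's long axis; the round cover is within 20 mm of where it was (all of step 1 and distance of round_cover from where it was at the start of the episode below 0.02 m); the robot touches nothing.
It fails at once if the straightedge is dropped or rammed onto the plate (over 80 N between them) (contact force between straightedge and base_plate above 80 N).
It fails at once if the round cover is moved more than 20 mm (distance of round_cover from where it was at the start of the episode above 0.02 m).
It also fails if it takes over 51 s, if anything falls off the work surface, if the arm or the gripper's body presses on something with over 40 N, if the wrist force passes 120 N, or if a joint passes its speed limit or range.

## Working session

There is one attempt and no reset: what is moved stays moved. The work goes in short steps, Python scripts to look and compute and a shell command to move; the robot and the scene stay as the last step left them, time stands still between calls to the robot, and variables do not carry over. Pictures are saved under pics/ and viewed, about 8 in all and at most 12, crops included, and the job is handed in when it is done.

```bash
mkdir -p pics
cat > h.py <<'E'
import numpy as np, cv2
from workcell import sensors, viewer, order, env
def grab(n):
    s=sensors.sense(); im=viewer.get_image(n)
    if n=="wrist":
        T=np.eye(4);T[:3,:3]=s["tool_rot"];T[:3,3]=s["ee_pos"]; M=T@np.array(im["hand_eye"])
        im["R"],im["p"]=M[:3,:3],M[:3,3]
    else: im["R"],im["p"]=np.array(im["attitude"]),np.array(im["position"])
    return im
def rays(im,px):
    u=cv2.undistortPoints(np.array(px,float).reshape(-1,1,2),np.array(im["mtx"]),np.array(im["distortion"]))[:,0]
    return np.c_[u[:,0],-u[:,1],-np.ones(len(u))]@im["R"].T
def onz(im,px,z):
    d=rays(im,px); return im["p"]+d*((z-im["p"][2])/d[:,2])[:,None]
def bydepth(im,px):
    d=rays(im,px); q=np.array(px,int); return im["p"]+d*im["z_map"][q[:,1],q[:,0]][:,None]
def save(im,n): cv2.imwrite("pics/"+n+".png",cv2.cvtColor(im["pixels"],cv2.COLOR_RGB2BGR))
E
python3 - <<'E'
from h import *
im=grab("top");save(im,"top1");np.save("top1.npy",im,allow_pickle=True)
print(im["p"],im["R"],im["mtx"]); print(sensors.sense())
E
```

```text
[0.26984323 0.00635517 0.89045785] [[ 0.00732638  0.99027186 -0.13895308]
 [-0.99989855  0.00555734 -0.01311493]
 [-0.01221514  0.13903507  0.99021212]] [[506.28987982   0.         327.45055791]
 [  0.         506.28987982 232.60995786]
 [  0.           0.           1.        ]]
{'time_s': 0.05, 'joint_positions': array([-1.19992321,  0.46941612, -0.04864835,  1.53368222,  0.02412088,
        1.14100936, -0.08232509]), 'dq': array([ 0.00029358, -0.00145806, -0.00078196, -0.00225187,  0.00053166,
       -0.00121705,  0.00028258]), 'joint_torque': array([ 8.15093044e-04, -5.09627330e+01, -8.14842596e-02, -2.37090880e+01,
       -6.16790657e-02,  3.44840647e-02,  6.13860902e-05]), 'ee_pos': array([0.2624491 , 0.62123726, 0.22152164]), 'tool_rot': array([[ 3.89150970e-01,  9.21173734e-01, -6.89003651e-04],
       [ 9.21171976e-01, -3.89151574e-01, -1.80104695e-03],
       [-1.92720400e-03,  6.61883128e-05, -9.99998141e-01]]), 'contact_force': array([-0.30346773, -0.0168507 ,  0.70974932]), 'ft_torque': array([0.02694493, 0.01941973, 0.04838064]), 'gripper_width': 1.0018989732950514}
```

View pics/top1.png

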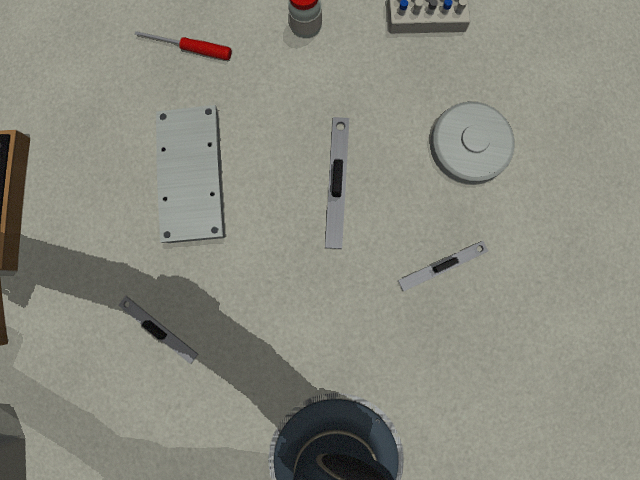

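The picture shows the large straightedge at about (337,182), with its hole at (341,126). The plate is on the left at (190,173) and the cover on the right at (473,140). Two smaller look-alikes lie lower down.

Run:
```python
from h import *
im=np.load("top1.npy",allow_pickle=True).item()
hsv=cv2.cvtColor(im["pixels"],cv2.COLOR_RGB2HSV)
g=im["pixels"].astype(int)
# plate screws, dark
def dark(x0,x1,y0,y1,th):
    m=(g[y0:y1,x0:x1].max(2)<th).astype(np.uint8)
    n,l,st,c=cv2.connectedComponentsWithStats(m)
    return [(c[i]+[x0,y0],st[i,4]) for i in range(1,n) if st[i,4]>3]
sc=dark(157,220,106,238,110)
for c,a in sc: print("screw",c.round(1),a,onz(im,[c],.038)[0].round(4))
for c,a in dark(325,350,140,215,60): print("grip",c,a,onz(im,[c],.05)[0].round(4),bydepth(im,[c]).round(4))
# bar: bluish grey vs beige
m=np.zeros(g.shape[:2],np.uint8); s=np.s_[112:254,320:354]
m[s]=((g[s][:,:,2]-g[s][:,:,0]>-3)).astype(np.uint8)
m=cv2.morphologyEx(m,cv2.MORPH_CLOSE,np.ones((9,9)))
ct=max(cv2.findContours(m,0,2)[0],key=cv2.contourArea)
w=onz(im,ct[:,0],.01)[:,:2]
r=cv2.minAreaRect((w*1000).astype(np.float32));print("bar",r,cv2.contourArea(ct))
hole=onz(im,[(340.5,125.5)],.01);print("hole",hole)
print("plate depth",bydepth(im,[(190,173),(187,125),(192,225),(473,140)]).round(4))
```

```text
screw [217.8 142.7] 190 [0.5489 0.2127 0.038 ]
screw [208.  111.3] 39 [0.6083 0.2338 0.038 ]
screw [162.7 116.3] 38 [0.6002 0.3171 0.038 ]
screw [209.5 144. ] 18 [0.5467 0.2277 0.038 ]
screw [163.1 148.9] 19 [0.5385 0.312  0.038 ]
screw [211.9 193.6] 17 [0.4568 0.2191 0.038 ]
screw [164.6 198.6] 15 [0.448  0.3033 0.038 ]
screw [214.1 229.7] 37 [0.3934 0.2125 0.038 ]
screw [166.5 234.1] 37 [0.3853 0.2963 0.038 ]
screw [215.5 237. ] 8 [0.3808 0.2096 0.038 ]
grip [336.85835694 177.98016997] 353 [0.4819 0.0021 0.05  ] [[0.4817 0.0021 0.051 ]]
bar ((486.283935546875, 2.358060836791992), (31.148969650268555, 240.9180450439453), 86.93663787841797) 2087.5
hole [[ 0.59053752 -0.00431102  0.01      ]]
plate depth [[ 0.4938  0.2599  0.0384]
 [ 0.582   0.2701  0.0401]
 [ 0.4015  0.2519  0.0373]
 [ 0.5549 -0.2374  0.0424]]
```

```bash
python3 -m jog '0 0 -0.115 0 0 0 1; 0 0 -0.115 0 0 0 1; 0 0 -0.115 0 0 0 1; 0 0 0 -0.03 0.0128 0 1; 0 0 0 -0.03 0.0128 0 1' && for i in 1 2; do python3 -m jog '0 0 0 -0.03 0.0128 0 1; 0 0 0 -0.03 0.0128 0 1; 0 0 0 -0.03 0.0128 0 1; 0 0 0 -0.03 0.0128 0 1; 0 0 0 -0.03 0.0128 0 1'; done
```

```text
time_s: 0.47
ee_pos: [0.2834, 0.5607, 0.2212]
tool_rot: [[0.051, 0.999, -0.002], [0.999, -0.051, -0.001], [-0.001, -0.002, -1.0]]
contact_force: [2.1, -0.7, -0.2]
gripper_width: 1.001
time_s: 0.88
ee_pos: [0.3407, 0.4053, 0.222]
tool_rot: [[0.055, 0.999, -0.001], [0.999, -0.055, -0.001], [-0.001, -0.001, -1.0]]
contact_force: [0.4, 0.7, 0.3]
gripper_width: 0.999
time_s: 1.3
ee_pos: [0.3963, 0.2521, 0.2222]
tool_rot: [[0.055, 0.999, -0.001], [0.999, -0.055, -0.0], [-0.0, -0.001, -1.0]]
contact_force: [1.0, -0.0, -0.7]
gripper_width: 1.001
```

```bash
python3 -m jog '0 0 0 -0.0306 0.0129 0 1; 0 0 0 -0.0306 0.0129 0 1; 0 0 0 -0.0306 0.0129 0 1; 0 0 0 -0.0306 0.0129 0 1; 0 0 0 -0.0306 0.0129 0 1' && python3 -m jog '0 0 0 -0.0306 0.0129 0 1; 0 0 0 -0.0306 0.0129 0 1; 0 0 0 -0.0306 0.0129 0 1; 0 0 0 0 0 0 1; 0 0 0 0 0 0 1'
python3 - <<'E'
from h import *
im=grab("wrist");save(im,"w1");np.save("w1.npy",im,allow_pickle=True);print(im["p"],sensors.sense()["ee_pos"])
E
```

```text
time_s: 1.72
ee_pos: [0.4522, 0.0959, 0.2222]
tool_rot: [[0.055, 0.999, -0.001], [0.999, -0.055, -0.0], [-0.0, -0.001, -1.0]]
contact_force: [0.6, -0.2, 0.2]
gripper_width: 0.998
time_s: 2.13
ee_pos: [0.4859, 0.0019, 0.2221]
tool_rot: [[0.059, 0.998, -0.001], [0.998, -0.059, -0.0], [-0.0, -0.001, -1.0]]
contact_force: [0.9, -0.3, 0.0]
gripper_width: 1.001
[0.41579066 0.00614841 0.3842486 ] [0.48557391 0.00362948 0.222034  ]
```

View pics/w1.png

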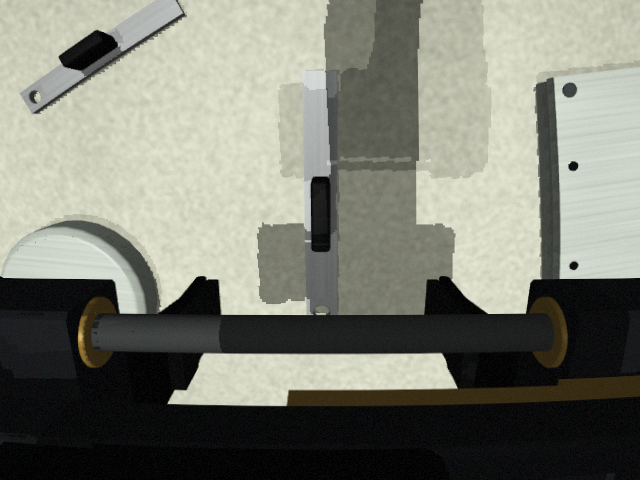

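The wrist view shows the grip centred at about (320,214), with the bar running from row 70 to about row 315 and the hole at (321,311).

Run:
```python
from h import *
im=np.load("w1.npy",allow_pickle=True).item()
print("hole,plain end mid",onz(im,[(321,311),(321,70.5)],.01).round(4))
m=np.zeros((480,640),np.uint8);g=im["pixels"][165:262,300:345].max(2);m[165:262,300:345]=g<60
ct=max(cv2.findContours(m,0,2)[0],key=cv2.contourArea);w=onz(im,ct[:,0],.05)[:,:2]*1000
print(cv2.minAreaRect(w.astype(np.float32)),w.min(0),w.max(0)); print(bydepth(im,[(320,190),(320,240)]).round(4))
```

```text
hole,plain end mid [[ 0.5891 -0.0061  0.01  ]
 [ 0.3677  0.0077  0.01  ]]
((484.85589599609375, 0.254180908203125), (15.802300453186035, 62.0233039855957), 86.11248016357422) [453.56434794  -9.55502395] [516.10020023   9.41276621]
[[ 0.4644  0.001   0.0497]
 [ 0.5062 -0.0016  0.0501]]
```

```bash
python3 -m jog '0 0 0 -0.002 0 0.034 1; 0 0 0 0 0 0.034 1; 0 0 0 0 0 0.034 1; 0 0 0 0 0 0.034 1; 0 0 0 0 0 0.034 1' && python3 -m jog '0 0 0 0 0 0.024 1; 0 0 0 0 0 0.01 1; 0 0 0 0 0 0 1; 0 0 0 0 0 0 0; 0 0 0 0 0 0 0' && for i in 1 2; do python3 -m jog '0 0 0 0 0 0 0; 0 0 0 0 0 0 0; 0 0 0 0 0 0 0; 0 0 0 0 0 0 0; 0 0 0 0 0 0 0'; done
```

```text
time_s: 2.6
ee_pos: [0.4853, 0.0039, 0.0511]
tool_rot: [[0.052, 0.999, 0.0], [0.999, -0.052, 0.001], [0.001, 0.0, -1.0]]
contact_force: [1.5, 0.7, -0.4]
gripper_width: 1.002
time_s: 3.02
ee_pos: [0.4871, 0.0024, 0.0199]
tool_rot: [[0.054, 0.999, 0.003], [0.999, -0.054, 0.001], [0.001, 0.003, -1.0]]
contact_force: [0.4, -0.4, -1.0]
gripper_width: 0.918
time_s: 3.43
ee_pos: [0.4861, 0.0019, 0.0189]
tool_rot: [[0.055, 0.998, 0.001], [0.998, -0.055, 0.0], [0.0, 0.001, -1.0]]
contact_force: [-0.3, 0.3, 0.4]
gripper_width: 0.55
time_s: 3.85
ee_pos: [0.4858, 0.0014, 0.0185]
tool_rot: [[0.055, 0.998, -0.0], [0.998, -0.055, -0.0], [-0.001, -0.0, -1.0]]
contact_force: [0.5, 0.2, -0.1]
gripper_width: 0.182
```

```bash
python3 -m jog '0 0 0 0 0 0 0; 0 0 0 0 0 0 0; 0 0 0 0 0 0 0; 0 0 0 0 0 -0.01 0; 0 0 0 0 0 -0.02 0' && python3 -m jog '0 0 0 0 0 -0.025 0; 0 0 0 0 0 -0.025 0; 0 0 0 0 0 -0.02 0; 0 0 0 0 0 0 0; 0 0 0 0 0 0 0'
```

```text
time_s: 4.27
ee_pos: [0.4831, 0.0021, 0.0469]
tool_rot: [[0.055, 0.998, -0.007], [0.999, -0.055, -0.0], [-0.001, -0.007, -1.0]]
contact_force: [-0.1, 1.0, -5.1]
gripper_width: 0.181
time_s: 4.68
ee_pos: [0.4859, 0.0023, 0.119]
tool_rot: [[0.054, 0.999, 0.001], [0.999, -0.054, 0.001], [0.001, 0.001, -1.0]]
contact_force: [-0.3, -0.5, -5.3]
gripper_width: 0.185
```

```bash
python3 -m jog '0 0 -0.052 0 0 0 0; 0 0 -0.052 0 0 0 0; 0 0 -0.051 0 0 0 0; 0 0 0 0.013 0.0019 0 0; 0 0 0 0.026 0.0037 0 0' && python3 -m jog '0 0 0 0.026 0.0037 0 0; 0 0 0 0.026 0.0037 0 0; 0 0 0 0.026 0.0037 0 0; 0 0 0 0.026 0.0037 0 0; 0 0 0 0.026 0.0037 0 0' && python3 -m jog '0 0 0 0.026 0.0037 0 0; 0 0 0 0.026 0.0037 0 0; 0 0 0 0.026 0.0037 0 0;0 0 0 0.013 0.0019 0 0; 0 0 0 0 0 0 0'; python3 -m jog '0 0 0 0 0 0 0; 0 0 0 0 0 0 0; 0 0 0 0 0 0 0'
python3 - <<'E'
from h import *
im=grab("wrist");save(im,"w2");np.save("w2.npy",im,allow_pickle=True)
E
```

```text
time_s: 5.1
ee_pos: [0.4856, 0.0379, 0.1164]
tool_rot: [[-0.094, 0.996, -0.005], [0.996, 0.094, -0.003], [-0.002, -0.005, -1.0]]
contact_force: [0.6, -0.1, -4.8]
gripper_width: 0.181
time_s: 5.52
ee_pos: [0.4909, 0.1732, 0.1161]
tool_rot: [[-0.1, 0.995, -0.005], [0.995, 0.1, -0.002], [-0.001, -0.005, -1.0]]
contact_force: [1.7, -0.2, -4.7]
gripper_width: 0.179
time_s: 5.93
ee_pos: [0.495, 0.2682, 0.1165]
tool_rot: [[-0.106, 0.994, -0.003], [0.994, 0.106, 0.001], [0.001, -0.003, -1.0]]
contact_force: [-0.1, 0.2, -4.8]
gripper_width: 0.181
time_s: 6.18
ee_pos: [0.4967, 0.2619, 0.1179]
tool_rot: [[-0.097, 0.995, -0.001], [0.995, 0.097, -0.002], [-0.002, -0.001, -1.0]]
contact_force: [0.2, -0.6, -4.3]
gripper_width: 0.182
```

View pics/w2.png

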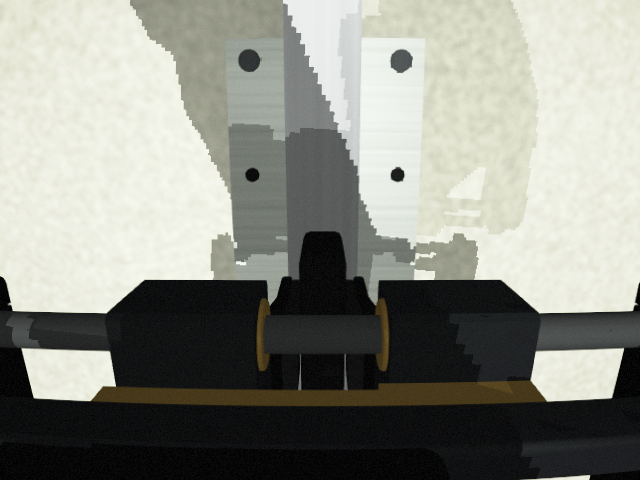

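The near-end screws show at (249,61), (401,61), (252,175) and (397,175). The bar lies between them, from about column 285 to 360, and looks parallel to the plate.

Run:
```python
from h import *
im=np.load("w2.npy",allow_pickle=True).item()
s=onz(im,[(249,61),(401,61),(252,175),(397,175)],.038);print(s.round(4))
a=(s[0]+s[1])/2;b=(s[2]+s[3])/2;d=b-a;print("yaw",np.arctan2(d[1],d[0]),a,b)
u=d/np.linalg.norm(d); print("centre from pairs", a[:2]+u[:2]*.1085, b[:2]+u[:2]*.046)
e=onz(im,[(286,100),(360,100),(287,200),(358,200)],.1095);print("bar mids",(e[0]+e[1])/2,(e[2]+e[3])/2,np.linalg.norm(e[0]-e[1]))
```

```text
[[0.3943 0.2111 0.038 ]
 [0.3863 0.2944 0.038 ]
 [0.457  0.2166 0.038 ]
 [0.4489 0.3006 0.038 ]]
yaw 0.09261048976355701 [0.39032797 0.25278101 0.038     ] [0.45296357 0.25859837 0.038     ]
centre from pairs [0.49836302 0.26281489] [0.49876644 0.26285236]
bar mids [0.41592459 0.2541936  0.1095    ] [0.45567517 0.25782445 0.1095    ] 0.02914626612878006
```

```bash
python3 -m jog '0 0 0 0 0 0.015 0; 0 0 0 0 0 0.015 0; 0 0 0 0 0 0.012 0; 0 0 0 0 0 0.006 0; 0 0 0 0 0 0.003 0' && python3 -m jog '0 0 0 0 0 0.002 0; 0 0 0 0 0 0.001 0; 0 0 0 0 0 0.001 0; 0 0 0 0 0 0.001 0; 0 0 0 0 0 0 0' && python3 -m jog '0 0 0 0 0 0.001 0; 0 0 0 0 0 0.001 0; 0 0 0 0 0 0.001 0; 0 0 0 0 0 0 0;0 0 0 0 0 0 0'
```

```text
time_s: 6.65
ee_pos: [0.4963, 0.2633, 0.0664]
tool_rot: [[-0.099, 0.995, -0.002], [0.995, 0.099, -0.001], [-0.001, -0.002, -1.0]]
contact_force: [-0.4, -0.2, -4.7]
gripper_width: 0.182
time_s: 7.07
ee_pos: [0.4969, 0.2644, 0.0628]
tool_rot: [[-0.1, 0.995, 0.0], [0.995, 0.1, 0.0], [0.0, 0.001, -1.0]]
contact_force: [-0.3, -0.6, -4.7]
gripper_width: 0.184
time_s: 7.48
ee_pos: [0.4967, 0.2642, 0.0595]
tool_rot: [[-0.1, 0.995, -0.0], [0.995, 0.1, 0.0], [0.0, -0.0, -1.0]]
contact_force: [0.5, 0.3, -4.4]
gripper_width: 0.183
```

```bash
python3 -m jog '0 0 0 0 0 0.0005 0; 0 0 0 0 0 0.0005 0; 0 0 0 0 0 0 0; 0 0 0 0 0 0 0' && python3 -m jog '0 0 0 0 0 0.0005 0; 0 0 0 0 0 0.0005 0; 0 0 0 0 0 0 0; 0 0 0 0 0 0 0'
```

```text
time_s: 7.82
ee_pos: [0.4968, 0.2643, 0.0585]
tool_rot: [[-0.1, 0.995, -0.0], [0.995, 0.1, 0.0], [0.0, -0.0, -1.0]]
contact_force: [0.6, 0.5, -5.3]
gripper_width: 0.181
time_s: 8.15
ee_pos: [0.4968, 0.2643, 0.0585]
tool_rot: [[-0.1, 0.995, 0.0], [0.995, 0.1, 0.0], [0.0, 0.0, -1.0]]
contact_force: [-2.0, -1.9, 5.1]
gripper_width: 0.179
```

```bash
python3 -m jog '0 0 0 0 0 -0.0005 0; 0 0 0 0 0 0 0.4; 0 0 0 0 0 0 0.4; 0 0 0 0 0 0 0.5; 0 0 0 0 0 0 0.5' && python3 -m jog '0 0 0 0 0 0 0.5; 0 0 0 0 0 0 0.5; 0 0 0 0 0 0 0.5; 0 0 0 0 0 -0.005 0.5; 0 0 0 0 0 -0.01 0.5' && python3 -m jog '0 0 0 0 0 -0.03 0.5; 0 0 0 0 0 -0.03 0.5; 0 0 0 0 0 -0.03 0.5; 0 0 0 0 0 -0.03 0.3;0 0 0 0 0 -0.03 0'
python3 -m jog '0 0 0 0 0 -0.02 0; 0 0 0 0 0 0 0; 0 0 0 0 0 0 0'
python3 - <<'E'
from h import *
im=grab("wrist");save(im,"w3");np.save("w3.npy",im,allow_pickle=True)
E
```

```text
time_s: 8.57
ee_pos: [0.4972, 0.2645, 0.0581]
tool_rot: [[-0.1, 0.995, 0.001], [0.995, 0.1, 0.001], [0.0, 0.001, -1.0]]
contact_force: [1.0, -0.2, -0.6]
gripper_width: 0.403
time_s: 8.98
ee_pos: [0.496, 0.2638, 0.0725]
tool_rot: [[-0.1, 0.995, -0.002], [0.995, 0.1, -0.001], [-0.001, -0.002, -1.0]]
contact_force: [-0.1, -0.4, -0.3]
gripper_width: 0.497
time_s: 9.4
ee_pos: [0.4967, 0.2641, 0.2257]
tool_rot: [[-0.1, 0.995, 0.001], [0.995, 0.1, 0.001], [0.001, 0.001, -1.0]]
contact_force: [0.8, 0.9, -0.6]
gripper_width: 0.416
time_s: 9.65
ee_pos: [0.4974, 0.2645, 0.2452]
tool_rot: [[-0.1, 0.995, 0.003], [0.995, 0.1, 0.002], [0.002, 0.003, -1.0]]
contact_force: [0.7, 0.0, -0.6]
gripper_width: 0.208
```

View pics/w3.png

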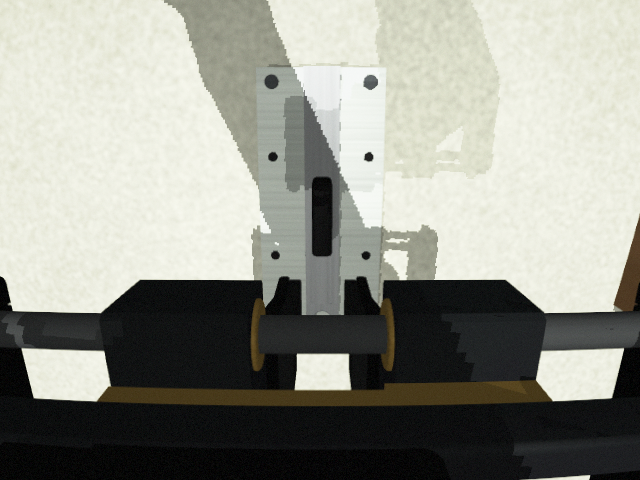

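The bar lies centred along the plate. The hole end is at (322,314), the +x side, and the plain end meets the plate edge at row 67. Next I press the hole end 82 mm out from the centre.

```bash
python3 -m jog '0 0 0 0 0.03 0 0; 0 0 0 0 0.03 0 0; 0 0 0 0 0.022 0 0; 0 0 0 0 0 0 0; 0 0 0 0 0 0.03 0' && python3 -m jog '0 0 0 0 0 0.03 0; 0 0 0 0 0 0.03 0; 0 0 0 0 0 0.03 0; 0 0 0 0 0 0.03 0; 0 0 0 0 0 0.02 0' && python3 -m jog '0 0 0 0 0 0.008 0; 0 0 0 0 0 0.004 0; 0 0 0 0 0 0.002 0; 0 0 0 0 0 0 0;0 0 0 0 0 0 0'
```

```text
time_s: 10.12
ee_pos: [0.582, 0.2733, 0.2164]
tool_rot: [[-0.099, 0.995, 0.008], [0.995, 0.099, 0.004], [0.003, 0.008, -1.0]]
contact_force: [1.2, 0.6, 0.5]
gripper_width: 0.006
time_s: 10.53
ee_pos: [0.5751, 0.2713, 0.0688]
tool_rot: [[-0.1, 0.995, -0.006], [0.995, 0.1, -0.003], [-0.002, -0.007, -1.0]]
contact_force: [-0.6, 0.0, -0.1]
gripper_width: 0.007
time_s: 10.95
ee_pos: [0.5792, 0.2729, 0.0604]
tool_rot: [[-0.1, 0.995, 0.002], [0.995, 0.1, 0.001], [0.001, 0.002, -1.0]]
contact_force: [-0.0, -0.2, 0.5]
gripper_width: 0.005
```

```bash
python3 -m jog '0 0 0 0 0 0.004 0; 0 0 0 0 0 0.002 0; 0 0 0 0 0 0.002 0; 0 0 0 0 0 0.001 0; 0 0 0 0 0 0 0' && python3 -m jog '0 0 0 0 0 0.0007 0; 0 0 0 0 0 0.0007 0; 0 0 0 0 0 0.0006 0; 0 0 0 0 0 0 0;0 0 0 0 0 0 0'
```

```text
time_s: 11.37
ee_pos: [0.5784, 0.2725, 0.0501]
tool_rot: [[-0.1, 0.995, -0.0], [0.995, 0.1, 0.0], [0.0, 0.0, -1.0]]
contact_force: [-0.1, -0.2, 1.2]
gripper_width: 0.004
time_s: 11.78
ee_pos: [0.5787, 0.2726, 0.0485]
tool_rot: [[-0.1, 0.995, 0.001], [0.995, 0.1, 0.0], [0.0, 0.001, -1.0]]
contact_force: [-0.5, 0.0, 3.6]
gripper_width: 0.008
```

```bash
python3 -m jog '0 0 0 0 0 0.0005 0; 0 0 0 0 0 0.0005 0; 0 0 0 0 0 0 0; 0 0 0 0 0 0 0' && python3 -m jog '0 0 0 0 0 0.0004 0; 0 0 0 0 0 0.0004 0;0 0 0 0 0 0 0; 0 0 0 0 0 0 0;0 0 0 0 0 0 0'
```

```text
time_s: 12.12
ee_pos: [0.5787, 0.2725, 0.0484]
tool_rot: [[-0.1, 0.995, 0.001], [0.995, 0.1, 0.001], [0.0, 0.001, -1.0]]
contact_force: [-1.2, -1.3, 10.4]
gripper_width: 0.006
time_s: 12.53
ee_pos: [0.5787, 0.2726, 0.0484]
tool_rot: [[-0.1, 0.995, 0.001], [0.995, 0.1, 0.001], [0.001, 0.001, -1.0]]
contact_force: [-3.1, -1.9, 14.7]
gripper_width: 0.006
```

Motion has stalled at z 0.0484 with 14.7 N. I'll check the tilt from wrist depth along the bar top.

```bash
cat >> h.py <<'E'
def tilt(im,c,yaw):
    v,u=np.mgrid[0:480:2,0:640:2];px=np.c_[u.ravel(),v.ravel()]
    px=px[im["z_map"][px[:,1],px[:,0]]>0]
    P=bydepth(im,px)-[*c,0]; x=P[:,0]*np.cos(yaw)+P[:,1]*np.sin(yaw); y=-P[:,0]*np.sin(yaw)+P[:,1]*np.cos(yaw)
    for a in range(-120,121,20):
        k=(abs(x*1000-a)<8)&(abs(y)<.012)&(P[:,2]<.12); 
        if k.sum()>5: print(a,k.sum(),np.median(P[k,2]).round(4))
E
python3 - <<'E'
from h import *
tilt(grab("wrist"),(.4968,.2643),.1)
im=grab("side");save(im,"s1")
E
```

```text
-40 6 0.0516
-20 653 0.0908
0 953 0.0902
20 854 0.0896
40 403 0.0492
60 553 0.0486
80 524 0.0807
120 12 0.0454
```

View pics/s1.png

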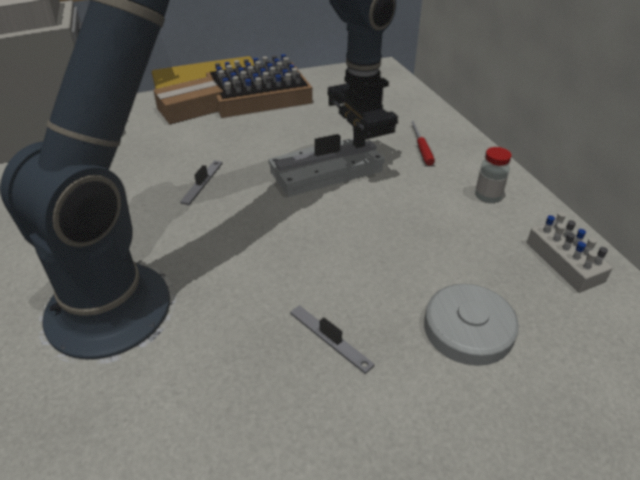

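Depth along the bar falls about 1.2 mm per 40 mm, so it is tilted by about 2° (0.03 rad against the 0.015 needed). The side picture shows the fingertips on the far end of the bar at about (360,145) and the cover untouched at (472,320). Now I lift off and go to the plain end.

```bash
python3 -m jog '0 0 0 0 0 -0.002 0; 0 0 0 0 0 -0.002 0; 0 0 0 0 0 -0.004 0; 0 0 0 0 0 -0.02 0; 0 0 0 0 0 -0.03 0' && python3 -m jog '0 0 0 0 0 -0.03 0; 0 0 0 0 0 0 0; 0 0 0 0 -0.02 0 0; 0 0 0 0 -0.03 0 0; 0 0 0 0 -0.03 0 0' && python3 -m jog '0 0 0 0 -0.03 0 0; 0 0 0 0 -0.03 0 0; 0 0 0 0 -0.02 0 0; 0 0 0 0 -0.004 0 0; 0 0 0 0 0 0 0' && python3 -m jog '0 0 0 0 0 0.02 0; 0 0 0 0 0 0.02 0; 0 0 0 0 0 0.015 0; 0 0 0 0 0 0.01 0;0 0 0 0 0 0 0'
```

```text
time_s: 13.05
ee_pos: [0.5759, 0.2714, 0.1014]
tool_rot: [[-0.1, 0.995, -0.007], [0.995, 0.1, -0.004], [-0.003, -0.007, -1.0]]
contact_force: [0.0, -0.3, -0.3]
gripper_width: 0.005
time_s: 13.47
ee_pos: [0.498, 0.264, 0.1335]
tool_rot: [[-0.099, 0.995, -0.0], [0.995, 0.099, -0.0], [-0.0, -0.0, -1.0]]
contact_force: [-0.5, 0.7, 1.0]
gripper_width: 0.007
time_s: 13.88
ee_pos: [0.4141, 0.2561, 0.134]
tool_rot: [[-0.102, 0.995, -0.001], [0.995, 0.102, 0.0], [0.0, -0.0, -1.0]]
contact_force: [-0.2, 0.3, 0.1]
gripper_width: 0.007
time_s: 14.3
ee_pos: [0.4154, 0.2553, 0.0673]
tool_rot: [[-0.099, 0.995, -0.002], [0.995, 0.099, -0.002], [-0.002, -0.003, -1.0]]
contact_force: [-0.0, -0.2, 0.1]
gripper_width: 0.002
```

```bash
python3 -m jog '0 0 0 0 0 0.008 0; 0 0 0 0 0 0.004 0; 0 0 0 0 0 0.002 0; 0 0 0 0 0 0.001 0; 0 0 0 0 0 0 0' && python3 -m jog '0 0 0 0 0 0.0008 0; 0 0 0 0 0 0.0008 0; 0 0 0 0 0 0.0008 0; 0 0 0 0 0 0.0006 0;0 0 0 0 0 0 0'&& python3 -m jog '0 0 0 0 0 0.0005 0; 0 0 0 0 0 0.0004 0;0 0 0 0 0 0 0; 0 0 0 0 0 0 0;0 0 0 0 0 0 0'
```

```text
time_s: 14.72
ee_pos: [0.4154, 0.2562, 0.0544]
tool_rot: [[-0.1, 0.995, 0.0], [0.995, 0.1, 0.0], [0.0, 0.0, -1.0]]
contact_force: [0.0, -0.4, -0.0]
gripper_width: 0.004
time_s: 15.13
ee_pos: [0.4152, 0.2561, 0.0512]
tool_rot: [[-0.1, 0.995, -0.0], [0.995, 0.1, 0.0], [0.0, 0.0, -1.0]]
contact_force: [-0.3, 0.0, -0.2]
gripper_width: 0.004
time_s: 15.55
ee_pos: [0.4152, 0.2561, 0.0504]
tool_rot: [[-0.1, 0.995, 0.0], [0.995, 0.1, 0.0], [0.0, 0.0, -1.0]]
contact_force: [-0.2, -0.5, 0.8]
gripper_width: 0.004
```

```bash
python3 -m jog '0 0 0 0 0 0.0007 0; 0 0 0 0 0 0.0007 0; 0 0 0 0 0 0.0006 0; 0 0 0 0 0 0 0;0 0 0 0 0 0 0'&& python3 -m jog '0 0 0 0 0 0.0005 0; 0 0 0 0 0 0.0005 0;0 0 0 0 0 0 0; 0 0 0 0 0 0 0;0 0 0 0 0 0 0'
```

```text
time_s: 15.97
ee_pos: [0.415, 0.256, 0.0484]
tool_rot: [[-0.1, 0.995, -0.0], [0.995, 0.1, -0.0], [0.0, -0.0, -1.0]]
contact_force: [-1.8, -0.2, 4.2]
gripper_width: 0.004
time_s: 16.38
ee_pos: [0.415, 0.2561, 0.0483]
tool_rot: [[-0.1, 0.995, -0.001], [0.995, 0.1, 0.0], [0.0, -0.001, -1.0]]
contact_force: [-3.7, -1.8, 12.8]
gripper_width: 0.007
```

```bash
python3 - <<'E'
from h import *
tilt(grab("wrist"),(.4968,.2643),.1)
E
python3 -m jog '0 0 0 0 0 -0.002 0; 0 0 0 0 0 -0.002 0; 0 0 0 0 0 -0.004 0; 0 0 0 0 0 -0.02 0; 0 0 0 0 0 -0.03 0' && python3 -m jog '0 0 0 0 0 -0.03 0; 0 0 0 0 0 -0.03 0;0 0 0 0 -0.02 -0.03 0; 0 0 0 0 -0.02 -0.03 0; 0 0 0 0 0 0 0' ; python3 -m jog '0 0 0 0 0 0 0; 0 0 0 0 0 0 0; 0 0 0 0 0 0 0'
python3 - <<'E'
from h import *
im=grab("wrist");save(im,"w4");tilt(im,(.4968,.2643),.1)
t=grab("top");save(t,"top2")
cv2.imwrite("pics/c4.png",cv2.cvtColor(np.hstack([im["pixels"][:340,150:500],t["pixels"][60:400,120:540]]),cv2.COLOR_RGB2BGR))
o=np.load("top1.npy",allow_pickle=True).item()
for q in(o,t): # cover shift check
    g=cv2.medianBlur(cv2.cvtColor(q["pixels"],7)[80:210,410:540],3);c=cv2.HoughCircles(g,3,1,100,param1=100,param2=20,minRadius=35,maxRadius=48);print(c)
E
```

```text
-120 716 0.0334
-100 669 0.0474
-80 331 0.0975
-40 10 0.0491
time_s: 16.85
ee_pos: [0.4136, 0.2548, 0.1038]
tool_rot: [[-0.1, 0.995, -0.005], [0.995, 0.1, -0.004], [-0.003, -0.005, -1.0]]
contact_force: [0.4, 0.4, 0.1]
gripper_width: 0.006
time_s: 17.27
ee_pos: [0.3752, 0.2538, 0.2305]
tool_rot: [[-0.102, 0.995, 0.006], [0.995, 0.102, 0.007], [0.006, 0.007, -1.0]]
contact_force: [0.1, -0.1, 0.1]
gripper_width: 0.005
time_s: 17.52
ee_pos: [0.3753, 0.2515, 0.2241]
tool_rot: [[-0.099, 0.995, -0.002], [0.995, 0.099, -0.002], [-0.001, -0.002, -1.0]]
contact_force: [0.1, 0.2, -0.8]
gripper_width: 0.003
-120 194 0.03
-100 132 0.0499
-80 125 0.0499
-60 20 0.0502
-40 8 0.0507
0 9 0.0903
[[[61.5 62.5 41.6]]]
[[[60.5 63.5 40.2]]]
```

View pics/c4.png

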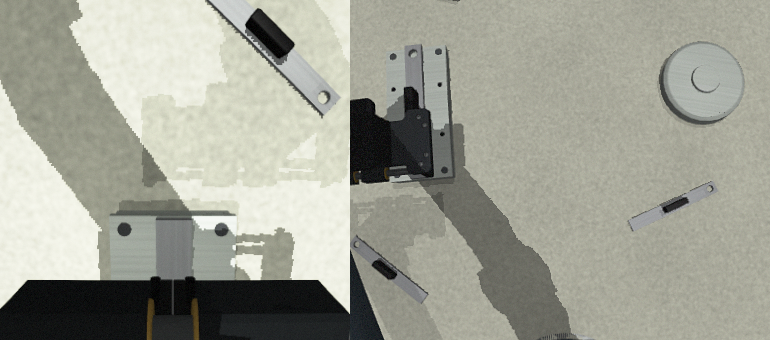

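Run:
```python
from h import *
im=grab("wrist");t=grab("top")
e=onz(im,[(325,219),(305.5,219),(342.5,219)],.05);p=onz(im,[(260,214.5),(386,213)],.0365);s=onz(im,[(274,229),(371,229)],.0375)
h=onz(t,[(183,112.5)],.05); sc=onz(t,[(163,116.5),(208,111.5)],.0375)
u=np.array([np.cos(.098),np.sin(.098),0]);n=np.array([-u[1],u[0],0])
for q in (e,p,s,h,sc):
    for r in q: print(((r-[.4972,.2643,0])@u*1000).round(1),((r-[.4972,.2643,0])@n*1000).round(1))
    print()
```

```text
-119.8 0.8
-119.8 -15.3
-119.8 15.3

-120.8 -55.0
-122.2 53.2

-108.2 -43.2
-108.3 40.6

105.4 1.3

107.4 42.1
107.3 -41.2
```

Relative to the plate, the bar is centred to within about 2 mm in both directions. It is level and released, and the cover has moved by no more than about 1 px. Handing in.

```bash
python3 -c "
from workcell import order; print(order.close_job())"
```

```text
the job is handed in; nothing more can be done
None
```

I did the whole job and handed it in at about 18 s on the robot's clock, against the 51 s limit. No verdict was reported.

- **Placing:** I gripped the straightedge by its black grip, lowered it in millimetre steps onto the crest (about 10 N change at contact) and let go.
- **Hole end:** I pressed about 82 mm from the centre with the jaws shut. Motion stalled at 14.7 N, and depth readings along the bar gave a tilt of about 0.03 rad, where 0.015 was needed.
- **Plain end:** I pressed in the same way and motion stalled at 12.8 N. The tilt read about 0.028 rad, from only a few depth points because the fingers hid most of the bar.
- **Final state:** The straightedge lies level, with its top at about 0.050 m, and is within about 2 mm of centre both lengthwise and across. The round cover shows at most about 1 px of shift (roughly 2 mm), and the arm is clear of everything.

No check failed. The only disagreements were a few millimetres between the camera estimates of position, well inside the tolerances.

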